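# Load the sloping battery dispenser

## Robot

A 7-joint arm with a two-finger parallel gripper is mounted at the origin on a cart in front of the work surface, level with it; the furniture and walls round the work are solid. World frame = base frame: x ahead of the robot, y to its left, z up, the work surface at z = 0. Lengths are in m, angles in rad, forces in N, time in s.
With the tool pointing down it reaches from about 0.425 to 0.825 m from the base axis. Payload 3.6 kg.
Tool frame: the origin (TCP) lies midway between the tips of the shut fingers; the grasp point (between the pads) lies 19 mm behind it; z points along the fingers, y is the line along which they close (so a half turn about z gives the same grasp; the last joint's range is limited). The gripper opens to 93 mm and grips with 3 to 60 N. Pads are 15 mm wide; open, the fingers measure 128 mm over their backs; the gripper's body (75 mm by 188 mm) begins 65 mm behind the grasp point.
Start: joints at [-1.268, 0.615, -0.013, 1.423, 0.008, 1.103, -0.04], TCP at [0.21, 0.615, 0.219] pointing down, gripper open.
Joint ranges: [-3.12, 3.12], [-0.3, 2.06], [-1.34, 1.32], [0.26, 2.42], [-1.36, 4.5], [0.01, 1.98], [-2.84, 2.84]. Speed limits (rad/s): [2.79, 2.79, 3.14, 3.14, 3.14, 3.14, 3.14].

## Interface

Orientations are given as a 3x3 rotation matrix whose columns are the frame's x, y, z axes.
In Python, from rig import r gives the robot as it stands.
- The arm moves only by the shell command python3 -m jog 'ROWS' [FORCE]. ROWS is JSON, a list of rows, each a list of 7 numbers: the finger opening in mm, from 0 to 93, then the shift along the tool's x, y, z in mm, then the turn, a rotation vector about the tool's x, y, z in rad. In form: [[jaw, dx, dy, dz, wx, wy, wz], ...]. A call has 1 to 5 rows; each row shifts and turns the commanded pose from where the row before left it, along the tool's axes as they then stand; what a row does not reach is not made up. A row lasts 1/10 s, in which the tool goes at most 50 mm and 8.59 degrees, less where a joint would pass 70% of its speed; a pose out of reach is approached as far as the arm can. A call is refused whole if a number of a shift passes 50 or a number of a turn 0.15, either way. A call with a gripper value outside its range is refused whole. The fingers move at their own pace and stop on an object; FORCE is the grip in N (left out, the last holds). Time passes only in rows, so rows that do not move let the fingers close. It gives the time, the measured TCP pose, the force, the opening and the grip force at its end, in the units of the state.
- r.sense(): the state, without advancing time (a new reading comes with each control period).
- r.read_camera(name): name is "scene" or "top" or "wrist"; returns a dict with "img" (400x640x3 uint8, red, green, blue), "z_map" (400x640 float32, m along the optical axis (not along the pixel's ray), 0 where there is no reading), "mtx" (3x3 intrinsics, pixels), "rvec" (rotation vector, rad) and "tvec" (3), from world to camera coordinates, as OpenCV has them. Camera axes: x right, y down, z forward; pixel columns grow to the right and rows downward; lengths in m; the calibration is good to about 2 mm. A picture is of the moment at which its call begins.
- r.job_done(): hands the job in; it is judged then, once.
The state is a dict: "time": time; "qpos": joint angles; "joint_velocities": joint speeds; "effort": joint torques, N m; "eef_pos": TCP position; "ee_rot": TCP orientation; "force": force on the tool from outside, world axes, zero at the start; "torque": the same for the moment, N m; "finger_gap": finger opening in m; "gripper_force": force on a finger pad.
Only numpy, scipy, OpenCV 4.12 (cv2) and the standard library are available. Lean on these libraries where they do the work, as an engineer would, in place of code of your own. Each camera call takes 0.05 s, during which the arm holds its last target. There are 200 camera calls.

## Task

Slide the two loose AA cells into the sloping battery dispenser from its open upper end, the black one first and the green one after it, both with the gold end leading downhill, so that the black one rests against the lower stop and the green one against the black one. Then swing the orange flap up and shut over the mouth and let go, leaving the other things on the desk where they lie.

Things in the scene. Friction and masses are not known exactly. Their poses are not given: they have to be found in the camera images.
- black_cell_center (a point): Centre of the black AA cell with a gold end: 14 x 50 x 14 mm, lies flat on the desk (centre 7 mm up) in any yaw. x is across it, y along it, pointing AWAY from the gold end, z up. It weighs 16 to 33 g and rests square (it does not roll).
- green_cell_center (a point): Centre of the green AA cell with a gold end: same size, axes and weight as the black one (y points AWAY from the gold end).
- black_cell_gold (a point): Middle of the gold end face of the black cell, 25 mm from its centre.
- green_cell_gold (a point): Middle of the gold end face of the green cell, 25 mm from its centre.
- tube: White square tube of the fixed dispenser, rising at 35 degrees to the left, as seen from the robot. Origin: at the lower stop's inner face, on the axis of a seated cell, 40 mm above the desk. x: uphill along the bore; y: across; z: away from the bore's floor (35 degrees from vertical). Bore: y -9 to 9, z -7 (floor) to 11, x 0 to 108 mm (mouth); walls 3 mm. Seated cells: y = z = 0, x = 25 (first) and 75 mm.
- tube_mouth (a point): Middle of the tube's open mouth (tube frame: x = 108 mm, y = z = 0). Side walls flare by 3.5 mm each over the last 14 mm, which have no roof; the roof elsewhere has a 6 mm slot along it. Slippery plastic (friction about 0.25): a cell laid on the open flap with its front end in the mouth and let go slides down by itself to the stop or the cell before it.
- dispenser: Grey base of the dispenser, 150 x 76 x 8 mm, fixed to the desk, origin under its centre, long way (x) along the tube, pointing to the uphill side: 45 to 86 degrees left of straight ahead.
- flap (a joint): Hinge of the orange flap at the lower lip of the mouth, rad: 0 = shut (stands across the mouth), 1.57 = open (prolongs the bore's floor uphill, as a loading tongue flush with it). Starts open. Axis along the tube's y at x = 110, z = -9 mm in its frame. Free hinge, 15 g: gravity holds it open, and holds it shut once it is past upright (below 0.61 rad).
- flap_edge (a point): Free edge of the orange flap. The flap is 34 mm long from hinge to edge, 9 mm wide (narrower than a cell, so that fingers holding a cell pass on both sides of it) and 3 mm thick; shut, it stands 11 mm proud of the tube's walls.
- eraser: Bystander: blue and white eraser, 22 x 50 x 12 mm, origin under its centre.
- lip_balm: Bystander: pink and white lip balm stick, 18 x 68 x 18 mm, origin under its centre.
- usb_stick: Bystander: blue USB stick, 60 x 18 x 8 mm, origin under its centre.
- black_cell: The black cell itself; origin under its centre, axes as above.
- green_cell: The green cell itself; origin under its centre, axes as above.

How it is judged:
On the way, in this order (a step that is already met when the one before it is completed fails the run):
1. the black cell lies at the lower stop of the tube, gold end down, and the green one is not yet in (x of black_cell_center in the frame of tube between 0.018 and 0.032 m and x of black_cell_gold in the frame of tube between -0.007 and 0.007 m and y of black_cell_center in the frame of tube between -0.008 and 0.008 m and z of black_cell_center in the frame of tube between -0.006 and 0.008 m and distance between green_cell_center and tube above 0.1 m), for 0.2 s.
2. the green cell lies behind it in the tube, gold end down, the flap still open (x of black_cell_center in the frame of tube between 0.018 and 0.032 m and x of black_cell_gold in the frame of tube between -0.007 and 0.007 m and y of black_cell_center in the frame of tube between -0.008 and 0.008 m and z of black_cell_center in the frame of tube between -0.006 and 0.008 m and x of green_cell_center in the frame of tube between 0.068 and 0.082 m and x of green_cell_gold in the frame of tube between 0.043 and 0.057 m and y of green_cell_center in the frame of tube between -0.008 and 0.008 m and z of green_cell_center in the frame of tube between -0.006 and 0.008 m and value of joint flap above 0.8 rad), for 0.2 s.
At the end, for the whole second after the job is handed in: Both cells at rest in the tube with their gold ends downhill, each within 7 mm along the bore of its seat (black at the stop, green against it), and the flap shut to within 0.15 rad (x of black_cell_center in the frame of tube between 0.018 and 0.032 m and x of black_cell_gold in the frame of tube between -0.007 and 0.007 m and y of black_cell_center in the frame of tube between -0.008 and 0.008 m and z of black_cell_center in the frame of tube between -0.006 and 0.008 m and x of green_cell_center in the frame of tube between 0.068 and 0.082 m and x of green_cell_gold in the frame of tube between 0.043 and 0.057 m and y of green_cell_center in the frame of tube between -0.008 and 0.008 m and z of green_cell_center in the frame of tube between -0.006 and 0.008 m and value of joint flap below 0.15 rad and linear speed of each of black_cell, green_cell below 0.02 m/s); the robot touches nothing.
It fails at once if the eraser is shifted by more than 25 mm (distance of eraser from where it was at the start of the episode above 0.025 m).
It fails at once if the lip balm is shifted by more than 25 mm (distance of lip_balm from where it was at the start of the episode above 0.025 m).
It fails at once if the USB stick is shifted by more than 25 mm (distance of usb_stick from where it was at the start of the episode above 0.025 m).
It also fails if it takes over 72 s, if anything falls off the work surface, if the arm or the gripper's body presses on something with over 40 N, if the wrist force passes 120 N, or if a joint passes its speed limit or range.

## Working session

There is one attempt and no reset: what is moved stays moved. The work goes in short steps, Python scripts to look and compute and a shell command to move; the robot and the scene stay as the last step left them, time stands still between calls to the robot, and variables do not carry over. Pictures are saved under pics/ and viewed, at most 10 in all, crops included, and the job is handed in when it is done.

```bash
mkdir -p pics; ls; cat > h.py <<'E'
import numpy as np, cv2
from rig import r
def cam(n):
    c=r.read_camera(n); R=cv2.Rodrigues(np.array(c["rvec"],float))[0]; c["R"]=R; c["t"]=np.array(c["tvec"],float).ravel(); c["K"]=np.array(c["mtx"]); c["o"]=-R.T@c["t"]; return c
def pts(c,u,v,z=None):
    u=np.atleast_1d(u).astype(float);v=np.atleast_1d(v).astype(float)
    d=(np.linalg.inv(c["K"])@np.array([u,v,np.ones_like(u)])).T
    if z is None:
        zz=c["z_map"][v.astype(int),u.astype(int)]
        return (d*zz[:,None]-c["t"])@c["R"]
    w=d@c["R"]; return c["o"]+w*((z-c["o"][2])/w[:,2])[:,None]
def proj(c,P):
    return cv2.projectPoints(np.array(P,float).reshape(-1,3),np.array(c["rvec"],float),c["t"],c["K"],None)[0].reshape(-1,2)
def save(c,n): cv2.imwrite(f"pics/{n}.png",c["img"][:,:,::-1])
E
python3 - <<'E'
from h import *
np.set_printoptions(precision=3,suppress=True)
for n in("top","scene"):
    c=cam(n); save(c,n); print(n,c["o"],c["R"][2],c["K"][0,0])
print(r.sense())
E
```

```text
pics
top [ 0.42  -0.006  1.124] [ 0.115 -0.011 -0.993] 373.7396232602364
scene [ 0.122 -0.664  0.559] [ 0.441  0.747 -0.498] 371.9178561835938
{'time': 0.1, 'qpos': array([-1.268,  0.616, -0.013,  1.425,  0.008,  1.103, -0.04 ]), 'joint_velocities': array([-0.   , -0.003, -0.001, -0.006, -0.   , -0.   ,  0.001]), 'effort': array([  0.   , -46.004,   0.21 , -16.624,  -0.061,   0.017,   0.   ]), 'eef_pos': array([0.21 , 0.614, 0.218]), 'ee_rot': array([[-0.946,  0.324, -0.001],
       [ 0.324,  0.946, -0.002],
       [-0.   , -0.002, -1.   ]]), 'force': array([ 0.864,  0.041, -0.068]), 'torque': array([-0.011, -0.038,  0.044]), 'gripper_force': 0.0, 'finger_gap': 0.0930717348255159}
```

View pics/top.png

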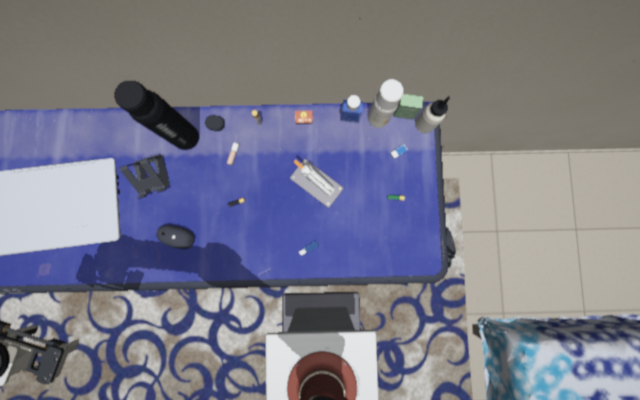

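View pics/scene.png

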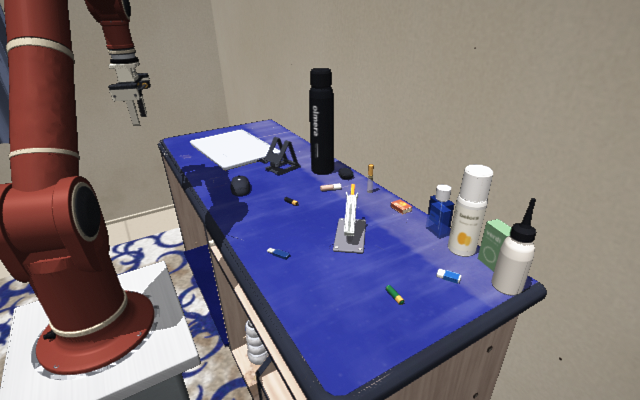

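The top view shows the black cell at (236,202) with its gold end to the right, and the green cell at (396,198), also gold to the right. The dispenser is at (316,184) with the orange flap at (298,163), lip balm at (232,153), USB stick at (308,248) and eraser at (399,151). The scene view agrees.

```bash
python3 - <<'E'
from h import *
np.set_printoptions(precision=4,suppress=True)
c=cam("top"); im=c["img"]; hsv=cv2.cvtColor(im,cv2.COLOR_RGB2HSV)
def rep(n,m,box,z):
    u0,v0,u1,v1=box; k=np.zeros(m.shape,bool); k[v0:v1,u0:u1]=m[v0:v1,u0:u1]
    v,u=np.nonzero(k); p=pts(c,u,v,z); mu=p.mean(0); e=np.linalg.svd((p-mu)[:,:2])
    a=e[2][0]; s=(p-mu)[:,:2]@a; print(n,len(u),mu,"ax",a,"ext",s.min(),s.max(),"uv",u.mean(),v.mean())
H,S,V=[hsv[...,i].astype(int) for i in range(3)]
gold=(H>8)&(H<32)&(S>90)&(V>80)
rep("bgold",gold,(225,192,250,212),.012); rep("black",(V<60),(226,195,242,210),.012)
nb=~((H>108)&(H<130)&(S>120)&(V>60))
rep("blackall",nb,(224,194,248,210),.012)
rep("ggold",gold,(385,190,412,206),.012); rep("green",(H>40)&(H<90)&(S>80),(383,190,412,206),.012)
rep("greenall",nb,(383,190,412,206),.012)
rep("flap",gold,(285,155,310,175),.1)
rep("base",nb,(285,155,345,210),.008)
cv2.imwrite("pics/c1.png",cv2.resize(im[150:212,285:345],None,fx=9,fy=9,interpolation=0)[:,:,::-1])
E
```

```text
<stdin>:6: RuntimeWarning: Mean of empty slice.
  ret = um.true_divide(
Traceback (most recent call last):
ValueError: zero-size array to reduction operation minimum which has no identity
```

```bash
python3 - <<'E'
from h import *
np.set_printoptions(precision=4,suppress=True)
c=cam("top"); im=c["img"]; np.save("top.npy",im)
hsv=cv2.cvtColor(im,cv2.COLOR_RGB2HSV)
for v in range(198,206): print(v,[tuple(map(int,x)) for x in im[v,226:247]])
for v in range(195,201): print(v,[tuple(map(int,x)) for x in im[v,385:408]])
cv2.imwrite("pics/c1.png",cv2.resize(im[150:212,285:345],None,fx=9,fy=9,interpolation=0)[:,:,::-1])
E
```

```text
198 [(81, 89, 165), (82, 90, 165), (83, 90, 165), (82, 90, 165), (81, 89, 164), (81, 90, 165), (80, 89, 164), (82, 90, 165), (82, 89, 164), (82, 89, 162), (80, 89, 160), (78, 85, 155), (86, 86, 143), (117, 105, 135), (143, 124, 124), (168, 146, 123), (176, 155, 124), (145, 129, 114), (95, 91, 124), (82, 88, 156), (84, 92, 165)]
199 [(82, 90, 165), (81, 89, 164), (81, 89, 164), (81, 90, 165), (80, 89, 164), (79, 88, 163), (79, 87, 161), (78, 86, 160), (78, 85, 156), (73, 79, 145), (69, 75, 138), (67, 72, 127), (107, 94, 110), (168, 145, 117), (195, 174, 127), (209, 190, 136), (212, 194, 139), (183, 169, 120), (122, 114, 116), (86, 91, 154), (86, 93, 166)]
200 [(81, 90, 165), (81, 90, 164), (80, 89, 163), (79, 88, 161), (77, 86, 159), (74, 82, 155), (69, 75, 142), (66, 72, 135), (64, 70, 128), (57, 62, 108), (52, 56, 91), (56, 58, 82), (115, 101, 84), (186, 167, 119), (215, 200, 143), (222, 208, 149), (220, 205, 147), (195, 180, 128), (138, 125, 119), (92, 95, 154), (88, 96, 166)]
201 [(82, 90, 165), (79, 88, 162), (75, 84, 156), (69, 76, 142), (64, 71, 134), (62, 69, 126), (53, 58, 10
[... 3017 characters left out ...]
3, 96, 152), (81, 104, 142), (83, 109, 141), (88, 117, 143), (81, 115, 140), (73, 112, 137), (70, 111, 133), (67, 110, 125), (65, 111, 121), (67, 114, 121), (66, 114, 115), (74, 118, 114), (118, 135, 119), (170, 163, 130), (190, 176, 136), (200, 183, 142), (197, 181, 150), (155, 147, 158), (103, 108, 166), (84, 93, 168), (82, 92, 169)]
200 [(99, 106, 174), (95, 103, 173), (91, 99, 168), (88, 97, 165), (85, 96, 164), (84, 98, 163), (80, 96, 162), (78, 94, 161), (75, 92, 158), (72, 89, 151), (71, 90, 149), (72, 91, 149), (71, 91, 144), (72, 92, 142), (91, 102, 143), (122, 117, 144), (139, 129, 147), (151, 139, 150), (154, 143, 156), (121, 118, 162), (90, 96, 167), (84, 93, 169), (84, 93, 169)]
```

View pics/c1.png

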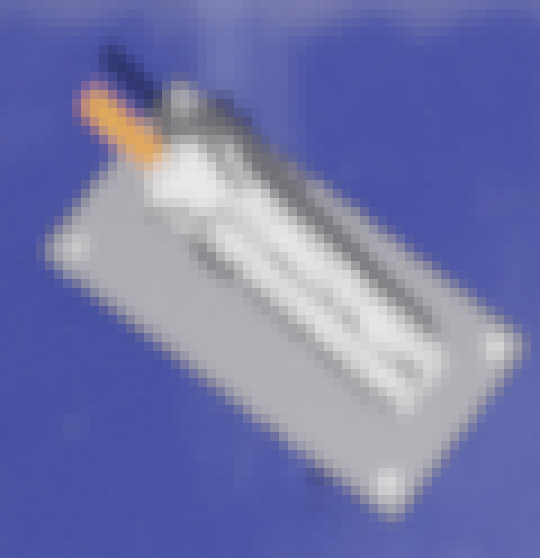

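The crop shows the base corners at (290,178), (329,208) and (343,188). The flap is orange and runs uphill to the upper left, around (295,161) to (302,167).

```bash
cat >> h.py <<'E'
def nondesk(im,th=45):
    i=im.astype(int); return (i[...,2]-i[...,0])<th
def orange(im):
    i=im.astype(int); return (i[...,0]-i[...,2]>50)
def axis(p):
    mu=p[:,:2].mean(0); a=np.linalg.svd(p[:,:2]-mu,full_matrices=False)[2][0]; s=(p[:,:2]-mu)@a; return mu,a,s.min(),s.max()
E
python3 - <<'E'
from h import *
np.set_printoptions(precision=4,suppress=True)
c=cam("top"); im=c["img"]
def rep(n,m,box,z):
    u0,v0,u1,v1=box; k=np.zeros(m.shape,bool); k[v0:v1,u0:u1]=m[v0:v1,u0:u1]
    v,u=np.nonzero(k); p=pts(c,u,v,z); print(n,len(u),*axis(p),"depthmap",np.median(pts(c,u,v),axis=0))
    return p
N=nondesk(im,60); O=orange(im)
for n,b in(("black",(222,192,250,212)),("green",(382,190,412,206))):
    rep(n,N,b,.01); rep(n+"gold",O,b,.01)
rep("flap",O,(285,155,310,175),.11)
q=pts(c,[290,328.9,343],[177.8,207.6,188.3],.008); print("base",q, "center",(q[0]+q[2])/2); a=q[0]-q[1]; print(np.linalg.norm(a),np.linalg.norm(q[1]-q[2]),np.degrees(np.arctan2(a[1],a[0])))
for n,b in(("balm",(220,138,245,170)),("usb",(293,236,322,260)),("eraser",(385,140,412,162)) ): rep(n,N,b,.01)
E
```

```text
black 92 [0.5353 0.2417] [ 0.318  -0.9481] -0.02772657239090974 0.023788218969259128 depthmap [0.5339 0.2403 0.0126]
blackgold 17 [0.5397 0.229 ] [ 0.2187 -0.9758] -0.006444985485620967 0.006448462466652976 depthmap [0.5392 0.2278 0.0142]
green 94 [ 0.5379 -0.2372] [-0.0716 -0.9974] -0.02868067121305845 0.025583973063272626 depthmap [ 0.5378 -0.2382  0.0127]
greengold 13 [ 0.5368 -0.2519] [-0.7423 -0.6701] -0.005833929736418467 0.004736324313280817 depthmap [ 0.5371 -0.2499  0.0148]
flap 36 [0.6258 0.051 ] [-0.6669 -0.7451] -0.01370910146463224 0.014046162444249194 depthmap [0.6267 0.0514 0.1066]
base [[ 0.604   0.0818  0.008 ]
 [ 0.5111 -0.0334  0.008 ]
 [ 0.5684 -0.0773  0.008 ]] center [0.5862 0.0022 0.008 ]
0.1480043483652827 0.07226215052434048 51.125184179833454
balm 482 [0.6995 0.2571] [-0.9574  0.2888] -0.03946714171501325 0.05275823694751552 depthmap [0.7028 0.2577 0.0014]
usb 48 [0.3826 0.0491] [-0.4337  0.9011] -0.01120576710561314 0.01109655609599281 depthmap [0.3816 0.0494 0.0064]
eraser 291 [ 0.6947 -0.2449] [ 0.2173 -0.9761] -0.03622359504327746 0.04762111028663006 depthmap [ 0.7003 -0.2407  0.001 ]
```

```bash
cat >> h.py <<'E'
from scipy.spatial.transform import Rotation as Ro
def down(yaw_y):  # tool down, tool y at world yaw (deg)
    a=np.radians(yaw_y); y=np.array([np.cos(a),np.sin(a),0]); z=np.array([0,0,-1.]); return np.c_[np.cross(y,z),y,z]
def plan(p,R):
    s=r.sense(); R0=s["ee_rot"]; T=R0.T@(np.array(p)-s["eef_pos"])*1e3; w=Ro.from_matrix(R0.T@R).as_rotvec()
    n=int(max(np.ceil(np.linalg.norm(T)/45),1)); m=int(max(np.ceil(np.linalg.norm(w)/.145),1))
    print("shift",T.round(1),n,"x",(T/n).round(1),"| turn",w.round(3),m,"x",(w/m).round(3),"| T after turn",(R.T@(np.array(p)-s["eef_pos"])*1e3).round(1))
E
python3 -c "
from h import *
plan([.535,.24,.15],down(18.5))
print(r.sense()['ee_rot'])
c=cam('wrist');print(c['o']-r.sense()['eef_pos'],c['R'][2])"
```

```text
shift [-428.4 -249.2   68.4] 12 x [-35.7 -20.8   5.7] | turn [-0.001  0.001  0.918] 7 x [-0.     0.     0.131] | T after turn [-458.3  189.    68.1]
[[-9.46117004e-01  3.23824759e-01 -3.75353298e-04]
 [ 3.23824976e-01  9.46116319e-01 -1.13797567e-03]
 [-1.33768155e-05 -1.19820690e-03 -9.99999282e-01]]
[-0.06664216  0.0233531   0.16647379] [ 0.24244028 -0.08341852 -0.96657336]
```

```bash
python3 -m jog '[[93,-36,-21,6,0,0,0],[93,-36,-21,6,0,0,0],[93,-36,-21,6,0,0,0],[93,-36,-21,6,0,0,0],[93,-36,-21,6,0,0,0]]' >/dev/null && python3 -m jog '[[93,-36,-21,6,0,0,0],[93,-36,-21,6,0,0,0],[93,-36,-21,6,0,0,0],[93,-36,-21,6,0,0,0],[93,-36,-21,6,0,0,0]]' >/dev/null && python3 -m jog '[[93,-36,-20,4,0,0,0],[93,-36,-20,4,0,0,0],[93,0,0,0,0,0,0.13],[93,0,0,0,0,0,0.13],[93,0,0,0,0,0,0.13]]' && python3 -m jog '[[93,0,0,0,0,0,0.13],[93,0,0,0,0,0,0.13],[93,0,0,0,0,0,0.13],[93,0,0,0,0,0,0.13],[93,0,0,0,0,0,0]]'
python3 - <<'E'
from h import *
plan([.535,.24,.15],down(18.5))
c=cam("wrist"); save(c,"w1"); im=c["img"]
N=nondesk(im,60);O=orange(im)
n,l,st,ce=cv2.connectedComponentsWithStats(N.astype(np.uint8))
for i in range(1,n):
    if st[i,4]>150: print("N",st[i],ce[i])
n,l,st,ce=cv2.connectedComponentsWithStats(O.astype(np.uint8))
for i in range(1,n):
    if st[i,4]>50: print("O",st[i],ce[i])
E
```

```text
time: 1.8
eef_pos: [0.5385, 0.238, 0.1505]
ee_rot: [[-0.748, 0.664, -0.0], [0.664, 0.748, 0.0], [0.0, -0.0, -1.0]]
force: [0.5, 0.2, -0.2]
finger_gap: 0.093
gripper_force: 0.0
time: 2.3
eef_pos: [0.5381, 0.2388, 0.1506]
ee_rot: [[-0.326, 0.946, 0.0], [0.946, 0.326, -0.0], [-0.0, -0.0, -1.0]]
force: [0.1, 0.3, -0.2]
finger_gap: 0.0929
gripper_force: 0.0
shift [ 2.1 -2.6  0.6] 1 x [ 2.1 -2.6  0.6] | turn [-0.     0.     0.009] 1 x [-0.     0.     0.009] | T after turn [ 2.1 -2.6  0.6]
N [   0    0   44   53 1727] [17.44759699 24.32773596]
N [    0     0   640   400 91418] [291.50825877 292.23671487]
N [ 564   24   76  124 6936] [607.6343714   85.20905421]
N [316 148  18  59 902] [324.81374723 177.89467849]
N [ 569  164   71   67 3571] [606.81909829 197.0341641 ]
O [317 190  15  15 207] [324.46376812 196.88888889]
O [  79  276   46   73 1496] [ 96.45120321 312.35160428]
O [ 526  276   46   72 1511] [553.60026473 311.13567174]
O [ 291  363  349   33 8692] [475.9557064  381.79072711]
```

View pics/w1.png

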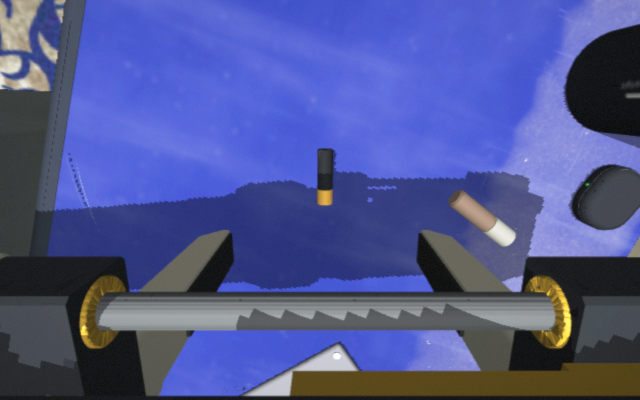

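The wrist view shows the black cell at (325,178), upright in the picture, with its gold end at the bottom (324,197). The lip balm is off to the right at (480,220).

```bash
cat >> h.py <<'E'
def cell(c,near,cut=60):
    N=nondesk(c["img"],cut).astype(np.uint8); n,l,st,ce=cv2.connectedComponentsWithStats(N)
    ok=[i for i in range(1,n) if 200<st[i,4]<6000]
    q=proj(c,[near[0],near[1],.01])[0]
    i=min(ok,key=lambda i:np.linalg.norm(ce[i]-q)); m=l==i
    v,u=np.nonzero(m); p=pts(c,u,v,.013); mu,a,lo,hi=axis(p)
    v,u=np.nonzero(m&orange(c["img"])); g=pts(c,u,v,.013)[:,:2].mean(0)
    if (g-mu)@a<0:a=-a; lo,hi=-hi,-lo
    w=(p[:,:2]-mu)@[-a[1],a[0]]
    mu=mu+a*(lo+hi)/2
    print("centre",mu,"gold dir deg",np.degrees(np.arctan2(a[1],a[0])),"len",hi-lo,"wid",np.ptp(w),"px",m.sum()); return mu,a
E
python3 - <<'E'
from h import *
c=cam("wrist"); mu,a=cell(c,(.535,.24)); y=np.degrees(np.arctan2(a[1],a[0]))+90
t=mu-a*.008; plan([*t,.0015],down(y))
E
```

```text
centre [0.53653722 0.24546056] gold dir deg -72.11253865081216 len 0.052009385847563205 wid 0.015285876107530046 px 910
shift [ 14.9   0.9 149.1] 4 x [ 3.7  0.2 37.3] | turn [-0.     0.     0.022] 1 x [-0.     0.     0.022] | T after turn [ 14.9   0.6 149.1]
```

```bash
python3 -m jog '[[45,7,0.5,0,0,0,0.022],[45,8,0,0,0,0,0],[45,0,0,40,0,0,0],[45,0,0,40,0,0,0],[45,0,0,30,0,0,0]]' >/dev/null && python3 -m jog '[[45,0,0,20,0,0,0],[45,0,0,18,0,0,0],[45,0,0,0,0,0,0],[10,0,0,0,0,0,0],[10,0,0,0,0,0,0]]' 25 && python3 -m jog '[[10,0,0,0,0,0,0],[10,0,0,0,0,0,0],[10,0,0,0,0,0,0]]'
```

```text
time: 3.4
eef_pos: [0.5338, 0.2536, 0.0027]
ee_rot: [[-0.305, 0.952, -0.0], [0.952, 0.305, 0.0], [0.0, 0.0, -1.0]]
force: [-0.5, -0.4, -0.1]
finger_gap: 0.0334
gripper_force: 0.0
time: 3.7
eef_pos: [0.534, 0.2531, 0.0028]
ee_rot: [[-0.304, 0.953, 0.0], [0.953, 0.304, 0.0], [0.0, 0.0, -1.0]]
force: [-0.2, 0.3, 0.4]
finger_gap: 0.0138
gripper_force: 25.0
```

```bash
python3 -m jog '[[10,0,0,-30,0,0,0],[10,0,0,-45,0,0,0],[10,0,0,-45,0,0,0],[10,0,0,-45,0,0,0],[10,0,0,-45,0,0,0]]'; python3 -c "
from h import *
plan([.548,.05,.22],down(-39))"
```

```text
time: 4.2
eef_pos: [0.5336, 0.2527, 0.2146]
ee_rot: [[-0.304, 0.953, -0.0], [0.953, 0.304, -0.0], [-0.0, -0.0, -1.0]]
force: [-0.1, 0.7, -0.8]
finger_gap: 0.0135
gripper_force: 25.0
shift [-197.5  -47.9   -5.4] 5 x [-39.5  -9.6  -1.1] | turn [-0.    0.    0.99] 7 x [-0.     0.     0.141] | T after turn [-148.5  138.8   -5.4]
```

```bash
python3 -m jog '[[10,-39.5,-9.6,-1,0,0,0],[10,-39.5,-9.6,-1,0,0,0],[10,-39.5,-9.6,-1,0,0,0],[10,-39.5,-9.6,-1,0,0,0],[10,-39.5,-9.6,-1,0,0,0]]'>/dev/null;python3 -m jog '[[10,0,0,0,0,0,0.141],[10,0,0,0,0,0,0.141],[10,0,0,0,0,0,0.141],[10,0,0,0,0,0,0.141],[10,0,0,0,0,0,0.141]]' >/dev/null;python3 -m jog '[[10,0,0,0,0,0,0.141],[10,0,0,0,0,0,0.141],[10,0,0,0,0,0,0],[10,0,0,0,0,0,0]]'
python3 - <<'E'
from h import *
c=cam("wrist"); save(c,"w2")
E
```

```text
time: 5.6
eef_pos: [0.5481, 0.0503, 0.2176]
ee_rot: [[0.625, 0.781, -0.0], [0.781, -0.625, -0.0], [-0.0, -0.0, -1.0]]
force: [0.2, -0.1, -0.4]
finger_gap: 0.0134
gripper_force: 25.0
```

View pics/w2.png

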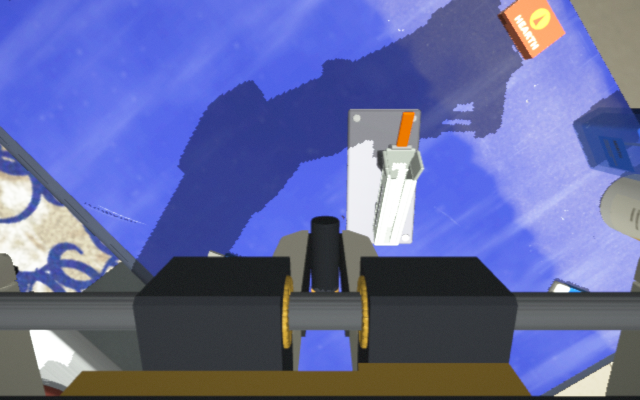

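The wrist view shows the base's upper edge from (348,110) to (421,108) and its left edge at column ~348. The flap spans about (402–412, 112–146), and the flared mouth sits near (400,160). The black cell is held upright in the jaws.

```bash
cat > tube.py <<'E'
from h import *
np.set_printoptions(precision=4,suppress=True)
def tubefit(c,bx=(340,100,430,260)):
    im=c["img"].astype(int); k=np.zeros(im.shape[:2],bool); k[bx[1]:bx[3],bx[0]:bx[2]]=1
    o=k&(im[...,0]-im[...,2]>80); v,u=np.nonzero(o); p=pts(c,u,v)
    print("flap depth mean",p.mean(0),"px",len(u)); 
    f=p.mean(0); d=np.linalg.svd(p-f)[2][0]; d*=np.sign(d[2]); s=(p-f)@d; print("dir",d,"yaw",np.degrees(np.arctan2(d[1],d[0])),"pitch",np.degrees(np.arcsin(d[2])),"ext",s.min(),s.max())
    # ray/plane: flap top surface plane height
    w=k&nondesk(c["img"],45)&(im.min(-1)>70); v,u=np.nonzero(w); q=pts(c,u,v)
    b=(q[:,2]>.004)&(q[:,2]<.012); b2=pts(c,u[b],v[b],.008)[:,:2]
    ro=cv2.minAreaRect((b2*1000).astype(np.float32)); print("base px",b.sum(),"rect",ro)
    return p,q
if __name__=="__main__":
    c=cam("wrist"); p,q=tubefit(c)
    # tube outer points, in tilted coordinate
    print(q[:,2].max())
    for ya in(48,50,51,52,54):
        a=np.radians(ya);n=np.array([-np.sin(a),np.cos(a)]); t=q[q[:,2]>.03]; L=t[:,:2]@n; print(ya,np.percentile(L,[2,50,98]),np.ptp(L))
    im=c["img"][95:260,335:435]; cv2.imwrite("pics/c2.png",cv2.resize(im,None,fx=3.6,fy=3.6)[:,:,::-1])
E
python3 tube.py
```

```text
flap depth mean [0.6286 0.0514 0.1057] px 407
dir [-0.049   0.324   0.9448] yaw 98.59117340568979 pitch 70.8707533082698 ext -0.10225795121153455 0.014661502038119757
base px 5322 rect ((589.6835327148438, 4.4816741943359375), (148.3802947998047, 75.18373107910156), 51.31620407104492)
0.3842654271311837
48 [-0.4475 -0.431  -0.382 ] 0.08082733529619035
50 [-0.4611 -0.4447 -0.3962] 0.07745073745636422
51 [-0.4678 -0.4515 -0.4032] 0.07660286640316089
52 [-0.4748 -0.4582 -0.41  ] 0.07573166137478254
54 [-0.4885 -0.4711 -0.4232] 0.0742817134793754
```

View pics/c2.png

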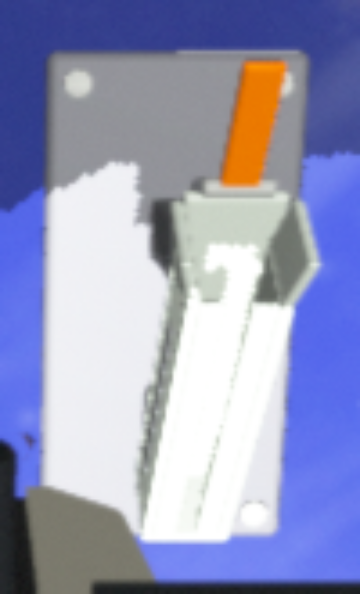

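The crop shows the flap's far edge centred at (408.6,112) in the full picture and its near end at (403.3,146.7), square to the base.

```bash
python3 - <<'E'
from tube import *
c=cam("wrist")
im=c["img"].astype(int); v,u=np.nonzero(im[...,0]-im[...,2]>80); k=(u>340)&(u<430)&(v>100)&(v<160);u=u[k];v=v[k]
p=pts(c,u,v); g=(p[:,2]>.09)&(p[:,2]<.125); p=p[g]; print(len(p),p.mean(0)); d=np.linalg.svd(p-p.mean(0))[2][0]; d*=np.sign(d[2]);print("yaw,pitch",np.degrees([np.arctan2(d[1],d[0]),np.arcsin(d[2])]), (p-p.mean(0))@d@np.ones(1) if 0 else np.ptp((p-p.mean(0))@d))
e=pts(c,408.6,112.2,.1169)[0]; h=pts(c,403.3,146.7,.0985)[0]; dd=e-h
print("edge",e,"hinge",h,np.linalg.norm(dd),np.degrees(np.arctan2(dd[1],dd[0])))
uh=np.array([np.cos(np.radians(51.3)),np.sin(np.radians(51.3))]); base=np.array([.5897,.0045]); n=np.array([-uh[1],uh[0]])
for P in(e,h,p.mean(0)): print("rel base: along",(P[:2]-base)@uh,"across",(P[:2]-base)@n)
E
```

```text
395 [0.628  0.0521 0.1084]
yaw,pitch [51.4993 34.6462] 0.03302318022051059
edge [0.6364 0.0617 0.1169] hinge [0.6204 0.0392 0.0985] 0.03317418355431523 54.58723624913493
rel base: along 0.07384128686138709 across -0.0007225298385475546
rel base: along 0.046282965766947966 across -0.00230537315081552
rel base: along 0.06107975488770224 across -0.0001865100647901849
```

```bash
cat >> tube.py <<'E'
yaw=np.radians(51.4); U=np.array([np.cos(yaw),np.sin(yaw),0]); Ty=np.array([-U[1],U[0],0]); Z=np.array([0,0,1.]); t=np.radians(35)
Tx=np.cos(t)*U+np.sin(t)*Z; Tz=-np.sin(t)*U+np.cos(t)*Z; RT=np.c_[Tx,Ty,Tz]; O=np.array([.5897,.0045,.040])-.0475*U-.0005*Ty
def W(x,y,z): return O+RT@np.array([x,y,z])/1e3
RI=np.c_[Tx,-Ty,-Tz]
def intube(): s=r.sense(); print("TCP in tube mm",(RT.T@(s["eef_pos"]-O)*1e3).round(1))
E
python3 -c "
from tube import *
print(W(108,0,0)); intube()
plan(W(160,0,40),RI)
"
```

```text
[0.6157 0.0362 0.1019]
TCP in tube mm [148.9  61.4 112.6]
shift [50.9 61.3 53.1] 3 x [17.  20.4 17.7] | turn [ 0.001  0.611 -0.003] 5 x [ 0.     0.122 -0.001] | T after turn [11.1 61.4 72.6]
```

```bash
python3 -m jog '[[10,0,0,0,0,0.122,0],[10,0,0,0,0,0.122,0],[10,0,0,0,0,0.122,0],[10,0,0,0,0,0.122,0],[10,0,0,0,0,0.122,-0.003]]'>/dev/null;python3 -m jog '[[10,3,20,18,0,0,0],[10,3,20,18,0,0,0],[10,3,21,18,0,0,0],[10,2,0,18,0,0,0],[10,0,0,0,0,0,0]]'
python3 - <<'E'
from tube import *
intube(); c=cam("scene"); q=proj(c,W(120,0,0))[0].astype(int); print(q)
im=c["img"][q[1]-60:q[1]+60,q[0]-70:q[0]+70]; cv2.imwrite("pics/c3.png",cv2.resize(im,None,fx=5,fy=5,interpolation=cv2.INTER_CUBIC)[:,:,::-1])
plan(W(160,0,-2.2),RI)
E
```

```text
time: 6.75
eef_pos: [0.6263, 0.0526, 0.1621]
ee_rot: [[0.516, 0.783, 0.347], [0.647, -0.622, 0.441], [0.561, -0.003, -0.828]]
force: [-0.3, -0.7, -0.3]
finger_gap: 0.0139
gripper_force: 25.0
TCP in tube mm [158.5   1.9  38.1]
[351 189]
shift [ 2.2  1.7 41.5] 1 x [ 2.2  1.7 41.5] | turn [-0.002  0.016 -0.   ] 1 x [-0.002  0.016 -0.   ] | T after turn [ 1.6  1.6 41.5]
```

View pics/c3.png

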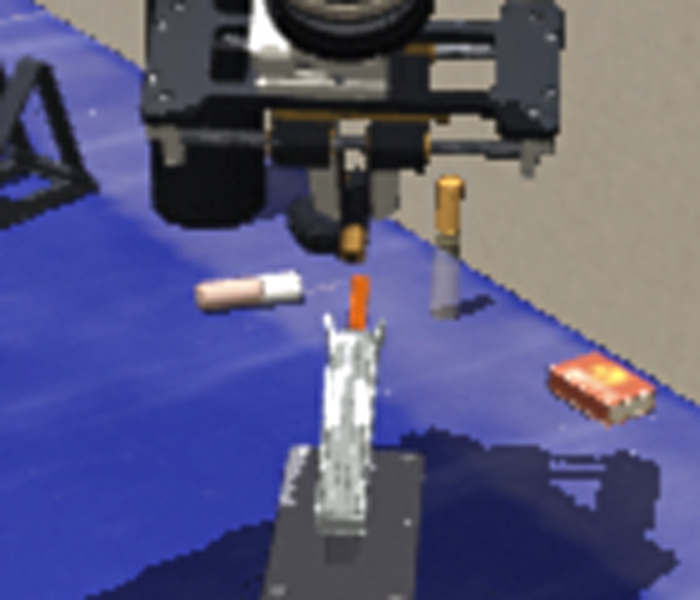

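The scene view shows the black cell in the jaws, gold end down, lined up just uphill of the flap and mouth.

```bash
python3 -m jog '[[10,1.5,1.7,0,0,0.016,0],[10,0,0,20,0,0,0],[10,0,0,14,0,0,0],[10,0,0,7,0,0,0],[10,0,0,0,0,0,0]]';python3 -c "
from tube import *
intube();plan(W(126,0,-2.2),RI)"
```

```text
time: 7.3
eef_pos: [0.6431, 0.0703, 0.1306]
ee_rot: [[0.511, 0.782, 0.357], [0.639, -0.624, 0.45], [0.574, -0.002, -0.819]]
force: [0.4, 0.2, -0.4]
finger_gap: 0.0138
gripper_force: 25.0
TCP in tube mm [160.3  -0.2  -1.6]
shift [-34.3  -0.1   0.6] 1 x [-34.3  -0.1   0.6] | turn [-0.002 -0.001 -0.001] 1 x [-0.002 -0.001 -0.001] | T after turn [-34.3  -0.2   0.6]
```

```bash
python3 -m jog '[[10,-10,0,0,0,0,0],[10,-10,0,0,0,0,0],[10,-8,0,0,0,0,0],[10,-6,0,0,0,0,0],[10,0,0,0,0,0,0]]';python3 - <<'E'
from tube import *
intube(); c=cam("scene"); q=proj(c,W(100,0,0))[0].astype(int)
im=c["img"][q[1]-40:q[1]+40,q[0]-50:q[0]+50]; cv2.imwrite("pics/c4.png",cv2.resize(im,None,fx=7,fy=7,interpolation=cv2.INTER_CUBIC)[:,:,::-1])
E
```

```text
time: 7.8
eef_pos: [0.6257, 0.0466, 0.1114]
ee_rot: [[0.513, 0.78, 0.359], [0.639, -0.626, 0.448], [0.574, -0.001, -0.819]]
force: [0.7, -0.6, -1.1]
finger_gap: 0.0135
gripper_force: 25.0
TCP in tube mm [125.2  -1.4  -0.5]
```

View pics/c4.png

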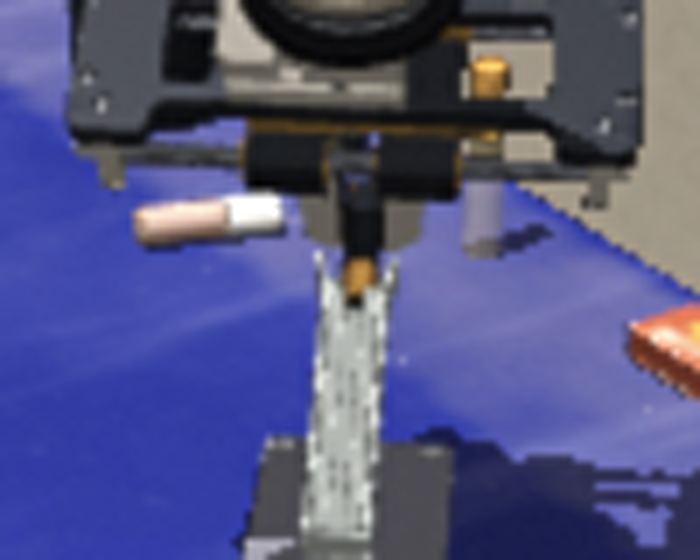

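The gold end is inside the flared mouth, centred between the side walls. I'll lower it slightly and release.

```bash
python3 -m jog '[[10,0,0.8,1.5,0,0,0],[28,0,0,0,0,0,0],[28,0,0,0,0,0,0],[28,0,0,0,0,0,0],[28,0,0,0,0,0,0]]';python3 -m jog '[[28,0,0,0,0,0,0],[28,0,0,0,0,0,0],[28,0,0,-25,0,0,0],[28,0,0,-40,0,0,0],[28,0,0,-45,0,0,0]]'; python3 - <<'E'
from tube import *
intube(); c=cam("scene"); q=proj(c,W(70,0,0))[0].astype(int)
im=c["img"][q[1]-40:q[1]+40,q[0]-50:q[0]+50]; a=cv2.resize(im,None,fx=5,fy=5,interpolation=cv2.INTER_CUBIC)
c=cam("wrist"); q=proj(c,W(90,0,0))[0].astype(int); print(q); q=np.clip(q,[100,80],[540,320]); b=cv2.resize(c["img"][q[1]-80:q[1]+80,q[0]-60:q[0]+60],(300,400)); 
cv2.imwrite("pics/c5.png",np.hstack([a,b])[:,:,::-1])
E
```

```text
time: 8.35
eef_pos: [0.6274, 0.0481, 0.1106]
ee_rot: [[0.511, 0.781, 0.359], [0.639, -0.624, 0.449], [0.575, -0.0, -0.818]]
force: [0.1, 0.4, -0.3]
finger_gap: 0.028
gripper_force: 0.0
time: 8.85
eef_pos: [0.5868, -0.001, 0.2005]
ee_rot: [[0.512, 0.782, 0.356], [0.64, -0.623, 0.45], [0.574, -0.003, -0.819]]
force: [0.3, 0.6, 0.6]
finger_gap: 0.0277
gripper_force: 0.0
TCP in tube mm [126.   -0.6 107.8]
[316 233]
```

View pics/c5.png

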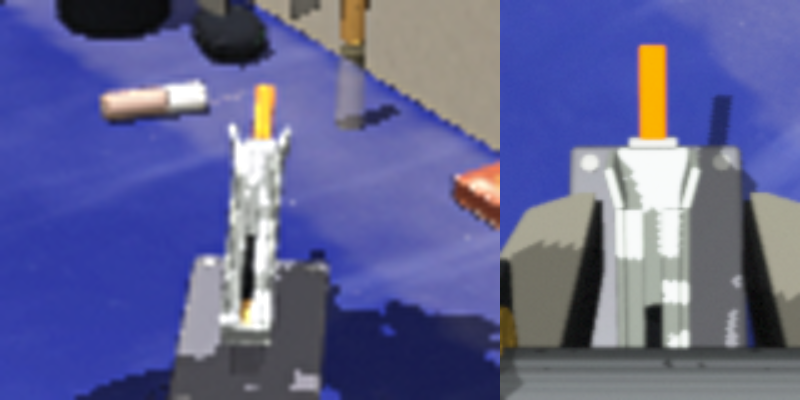

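The scene view shows the black cell at the lower stop with its gold end down, seen through the roof slot. The flap is still open and clear.

```bash
python3 -m jog '[[60,0,0,-20,0,-0.122,0],[60,0,0,-20,0,-0.122,0],[60,0,0,0,0,-0.122,0],[60,0,0,0,0,-0.122,0],[60,0,0,0,0,-0.122,0]]'
python3 -c "
from tube import *
plan([.530,-.235,.16],down(-4))"
```

```text
time: 9.45
eef_pos: [0.5753, -0.016, 0.2336]
ee_rot: [[0.623, 0.782, 0.004], [0.782, -0.623, 0.005], [0.006, -0.0, -1.0]]
force: [1.1, 0.8, -0.1]
finger_gap: 0.0591
gripper_force: 0.0
shift [-200.   100.9   72.4] 6 x [-33.3  16.8  12.1] | turn [ 0.002 -0.006 -0.602] 5 x [ 0.    -0.001 -0.12 ] | T after turn [-221.6  -29.9   73.6]
```

```bash
python3 -m jog '[[60,-33,17,0,0,0,0],[60,-33,17,0,0,0,0],[60,-33,17,0,0,0,0],[60,-33,17,18,0,0,0],[60,-33,17,18,0,0,0]]'>/dev/null; python3 -m jog '[[60,-33,17,18,0,0,-0.12],[60,0,0,18,0,0,-0.12],[60,0,0,0,0,0,-0.12],[60,0,0,0,0,-0.003,-0.12],[60,0,0,0,0,-0.003,-0.12]]';python3 -m jog '[[60,0,0,0,0,0,0]]' >/dev/null
python3 - <<'E'
from h import *
c=cam("wrist"); save(c,"w3"); mu,a=cell(c,(.538,-.238)); print(proj(c,[*mu,.01]))
y=np.degrees(np.arctan2(a[1],a[0]))+90
t=mu-a*.008; plan([*t,.0015],down(y))
E
```

```text
time: 10.45
eef_pos: [0.5317, -0.2336, 0.1578]
ee_rot: [[0.067, 0.998, 0.003], [0.998, -0.067, 0.004], [0.005, 0.002, -1.0]]
force: [-0.6, -0.3, 0.9]
finger_gap: 0.0603
gripper_force: 0.0
centre [ 0.54027181 -0.23311575] gold dir deg -94.973936889146 len 0.050909900912433734 wid 0.014820582292248825 px 878
[[333.06941894 182.34394059]]
shift [  8.7   8.  157. ] 4 x [ 2.2  2.  39.2] | turn [ 0.003 -0.005  0.012] 1 x [ 0.003 -0.005  0.012] | T after turn [  9.5   8.4 156.9]
```

```bash
python3 -m jog '[[45,9,8,0,0.003,-0.005,0.012],[45,0,0,40,0,0,0],[45,0,0,40,0,0,0],[45,0,0,40,0,0,0],[45,0,0,20,0,0,0]]' >/dev/null && python3 -m jog '[[45,0,0,16,0,0,0],[45,0,0,0,0,0,0],[10,0,0,0,0,0,0],[10,0,0,0,0,0,0],[10,0,0,0,0,0,0]]' 25 && python3 -m jog '[[10,0,0,0,0,0,0],[10,0,0,0,0,0,0]]'; python3 -m jog '[[10,0,0,-30,0,0,0],[10,0,0,-45,0,0,0],[10,0,0,-45,0,0,0],[10,0,0,-45,0,0,0],[10,0,0,-45,0,0,0]]'; python3 -c "
from tube import *
p=W(160,0,40); p[2]=.23; plan(p,down(-38.6))"
```

```text
time: 11.6
eef_pos: [0.5407, -0.2264, 0.0034]
ee_rot: [[0.086, 0.996, 0.001], [0.996, -0.086, -0.002], [-0.002, 0.001, -1.0]]
force: [-0.7, 0.0, -0.0]
finger_gap: 0.0261
gripper_force: 0.0
time: 11.8
eef_pos: [0.5407, -0.2266, 0.0034]
ee_rot: [[0.085, 0.996, 0.001], [0.996, -0.085, -0.002], [-0.002, 0.001, -1.0]]
force: [0.1, -0.1, 0.2]
finger_gap: 0.0134
gripper_force: 25.0
time: 12.3
eef_pos: [0.54, -0.226, 0.2152]
ee_rot: [[0.086, 0.996, 0.001], [0.996, -0.086, -0.002], [-0.002, 0.001, -1.0]]
force: [0.5, 0.3, -0.7]
finger_gap: 0.014
gripper_force: 25.0
shift [284.   63.9 -15.2] 7 x [40.6  9.1 -2.2] | turn [0.002 0.002 0.588] 5 x [0.    0.    0.118] | T after turn [ 271.8 -104.4  -14.8]
```

```bash
python3 -m jog '[[10,40,9,-3,0,0,0],[10,41,9,-3,0,0,0],[10,41,9,-3,0,0,0],[10,41,9,-3,0,0,0],[10,41,9,-3,0,0,0]]'>/dev/null; python3 -m jog '[[10,40,9,0,0,0,0],[10,40,10,0,0,0,0],[10,0,0,0,0,0,0.118],[10,0,0,0,0,0,0.118],[10,0,0,0,0,0,0.118]]'>/dev/null;  python3 -m jog '[[10,0,0,0,0,0,0.118],[10,0,0,0,0,0,0.118],[10,0,0,0,0,0.122,0],[10,0,0,0,0,0.122,0],[10,0,0,0,0,0.122,0]]'>/dev/null; python3 -m jog '[[10,0,0,0,0,0.122,0],[10,0,0,0,0,0.122,0],[10,0,0,0,0,0,0]]'
python3 -c "
from tube import *
intube();plan(W(158,0,-1),RI)"
```

```text
time: 14.1
eef_pos: [0.626, 0.0446, 0.2257]
ee_rot: [[0.522, 0.773, 0.36], [0.635, -0.634, 0.441], [0.569, -0.002, -0.822]]
force: [0.0, -0.3, -0.9]
finger_gap: 0.0137
gripper_force: 25.0
TCP in tube mm [189.6  -2.9  93.9]
shift [-31.1  -3.1  95. ] 3 x [-10.4  -1.   31.7] | turn [ 0.006  0.006 -0.012] 1 x [ 0.006  0.006 -0.012] | T after turn [-31.6  -2.9  94.9]
```

```bash
python3 -m jog '[[10,-15,-1.5,0,0.006,0.006,-0.012],[10,-16,-1.4,35,0,0,0],[10,0,0,30,0,0,0],[10,0,0,0,0,0,0]]';python3 -c "
from tube import *
intube();plan(W(158,0,-1),RI)"
```

```text
time: 14.5
eef_pos: [0.6326, 0.0672, 0.1541]
ee_rot: [[0.5, 0.793, 0.349], [0.648, -0.61, 0.457], [0.575, -0.002, -0.818]]
force: [-0.4, 0.7, -0.2]
finger_gap: 0.0134
gripper_force: 25.0
TCP in tube mm [166.4   6.1  22.8]
shift [-8.5  6.3 23.7] 1 x [-8.5  6.3 23.7] | turn [-0.012 -0.002  0.013] 1 x [-0.012 -0.002  0.013] | T after turn [-8.4  6.1 23.8]
```

```bash
python3 -m jog '[[10,0,0,0,0,0,0],[10,0,0,0,0,0,0],[10,0,0,0,0,0,0]]';python3 -c "
from tube import *
intube();plan(W(158,0,-1),RI)"
```

```text
time: 14.8
eef_pos: [0.6344, 0.0622, 0.1585]
ee_rot: [[0.499, 0.789, 0.36], [0.646, -0.615, 0.452], [0.577, 0.007, -0.816]]
force: [0.1, 0.0, 0.1]
finger_gap: 0.0141
gripper_force: 25.0
TCP in tube mm [166.7   1.5  28. ]
shift [-8.8  1.5 28.9] 1 x [-8.8  1.5 28.9] | turn [-0.001 -0.005  0.013] 1 x [-0.001 -0.005  0.013] | T after turn [-8.7  1.5 29. ]
```

```bash
python3 -m jog '[[10,-8,1.5,0,0,0,0.01],[10,0,0,10,0,0,0],[10,0,0,10,0,0,0],[10,0,0,8,0,0,0],[10,0,0,0,0,0,0]]'>/dev/null;python3 -m jog '[[10,0,0,0,0,0,0],[10,0,0,0,0,0,0],[10,0,0,0,0,0,0]]';python3 -c "
from tube import *
intube();plan(W(125,0,-1),RI)"
```

```text
time: 15.6
eef_pos: [0.6408, 0.0693, 0.1294]
ee_rot: [[0.508, 0.784, 0.357], [0.639, -0.621, 0.453], [0.577, -0.002, -0.817]]
force: [0.3, 0.1, 0.1]
finger_gap: 0.014
gripper_force: 25.0
TCP in tube mm [157.8   1.   -1.3]
shift [-32.8   0.9  -0.4] 1 x [-32.8   0.9  -0.4] | turn [-0.003 -0.004  0.002] 1 x [-0.003 -0.004  0.002] | T after turn [-32.8   1.   -0.3]
```

```bash
python3 -m jog '[[10,-9,0.7,0,0,0,0],[10,-9,0,0,0,0,0],[10,-8,0,0,0,0,0],[10,-7,0,0,0,0,0],[10,0,0,0,0,0,0]]'>/dev/null;python3 -m jog '[[10,0,0,0,0,0,0],[10,0,0,0,0,0,0],[10,0,0,0,0,0,0]]';python3 - <<'E'
from tube import *
intube()
def seen(n):
    c=cam("scene"); i=c["img"].astype(int); q=proj(c,W(100,0,0))[0]
    v,u=np.nonzero((i[...,1]-i[...,0]>25)&(i[...,1]>i[...,2]+10)); k=(abs(u-q[0])<50)&(abs(v-q[1])<50); print("green px",k.sum(),u[k].mean(),v[k].mean())
    v,u=np.nonzero(i[...,0]-i[...,2]>50); k=(abs(u-q[0])<12)&(abs(v-q[1])<30); print("gold/orange px",k.sum(),u[k].mean(),v[k].mean(), "mouth px",proj(c,[W(108,0,0),W(94,0,2),W(130,0,0)]))
seen(0)
E
```

```text
time: 16.4
eef_pos: [0.6249, 0.0482, 0.1107]
ee_rot: [[0.507, 0.784, 0.357], [0.64, -0.621, 0.453], [0.577, -0.001, -0.816]]
force: [0.6, 1.3, 0.4]
finger_gap: 0.014
gripper_force: 25.0
TCP in tube mm [125.4   0.3  -1.5]
green px 55 351.94545454545454 186.78181818181818
gold/orange px 22 349.22727272727275 188.54545454545453 mouth px [[351.624  194.0463]
 [351.2298 198.5223]
 [352.2039 186.5905]]
```

```bash
python3 -m jog '[[28,0,0,0,0,0,0],[28,0,0,0,0,0,0],[28,0,0,0,0,0,0],[28,0,0,0,0,0,0],[28,0,0,0,0,0,0]]';python3 -m jog '[[28,0,0,0,0,0,0],[28,0,0,0,0,0,0],[28,0,0,-25,0,0,0],[28,0,0,-40,0,0,0],[28,0,0,-45,0,0,0]]'; python3 - <<'E'
from tube import *
intube()
for n in("scene","wrist"):
    c=cam(n); i=c["img"].astype(int); P=[W(x,0,6) for x in (5,45,55,90,100,108)]+[W(140,0,-7)]
    for nm,m in(("green",(i[...,1]-i[...,0]>20)&(i[...,1]>i[...,2])),("gold",i[...,0]-i[...,2]>50)):
        q=proj(c,W(75,0,5))[0]; v,u=np.nonzero(m); k=(abs(u-q[0])<60)&(abs(v-q[1])<150)
        print(n,nm,k.sum(),(u[k].min(),u[k].max(),v[k].min(),v[k].max()) if k.sum() else "")
    print(proj(c,P).round(0).tolist())
    if n=="scene": q=proj(c,W(70,0,0))[0].astype(int); a=cv2.resize(c["img"][q[1]-40:q[1]+40,q[0]-50:q[0]+50],None,fx=5,fy=5,interpolation=cv2.INTER_CUBIC)
    else: q=proj(c,W(90,0,0))[0].astype(int); q=np.clip(q,[100,80],[540,320]); b=cv2.resize(c["img"][q[1]-80:q[1]+80,q[0]-60:q[0]+60],(300,400))
cv2.imwrite("pics/c6.png",np.hstack([a,b])[:,:,::-1])
plan(W(165,0,150),RI)
E
```

```text
time: 16.95
eef_pos: [0.6246, 0.0477, 0.1103]
ee_rot: [[0.508, 0.784, 0.357], [0.639, -0.621, 0.453], [0.577, -0.002, -0.817]]
force: [-0.7, -0.1, -0.5]
finger_gap: 0.0277
gripper_force: 0.0
time: 17.45
eef_pos: [0.5842, -0.0018, 0.2002]
ee_rot: [[0.509, 0.785, 0.354], [0.64, -0.62, 0.454], [0.576, -0.004, -0.817]]
force: [1.2, 0.1, 0.3]
finger_gap: 0.028
gripper_force: 0.0
TCP in tube mm [123.9   0.9 108.8]
scene green 29 (np.int64(350), np.int64(353), np.int64(196), np.int64(207))
scene gold 669 (np.int64(321), np.int64(410), np.int64(55), np.int64(231))
[[349.0, 230.0], [350.0, 215.0], [350.0, 212.0], [351.0, 199.0], [351.0, 196.0], [352.0, 193.0], [353.0, 185.0]]
wrist green 439 (np.int64(310), np.int64(326), np.int64(219), np.int64(262))
wrist gold 3551 (np.int64(259), np.int64(378), np.int64(169), np.int64(395))
[[319.0, 324.0], [319.0, 283.0], [319.0, 273.0], [318.0, 234.0], [318.0, 223.0], [318.0, 214.0], [318.0, 172.0]]
shift [ 40.7  -4.  -36. ] 2 x [ 20.3  -2.  -18. ] | turn [ 0.008 -0.005  0.002] 1 x [ 0.008 -0.005  0.002] | T after turn [ 40.5  -4.4 -36.2]
```

```bash
cat >> tube.py <<'E'
RP=down(np.degrees(yaw)-90)@Ro.from_rotvec([0,-.25,0]).as_matrix()
B=np.array([.5897,.0045,0])-.0005*Ty
def PA(a,h): return B+a/1e3*U+h/1e3*Z
def ah(): s=r.sense(); d=s["eef_pos"]-B; print("a,h,across mm",np.round([d@U*1e3,d[2]*1e3,d@Ty*1e3],1))
E
python3 -m jog '[[0,0,0,-40,0,-0.14,0],[0,0,0,0,0,-0.14,0],[0,0,0,0,0,-0.14,0],[0,0,0,0,0,-0.14,0],[0,0,0,0,0,-0.15,0]]'>/dev/null; python3 -m jog '[[0,0,0,0,0,-0.15,0],[0,0,0,0,0,0,0],[0,0,0,0,0,0,0]]'; python3 -c "
from tube import *
ah();plan(PA(105,190),RP)"
```

```text
time: 18.35
eef_pos: [0.5742, -0.0129, 0.2235]
ee_rot: [[0.6, 0.789, -0.134], [0.772, -0.615, -0.161], [-0.21, -0.006, -0.978]]
force: [-0.5, -1.0, 1.4]
finger_gap: 0.0002
gripper_force: 0.0
a,h,across mm [-23.3 223.5   1.7]
shift [132.4   3.4   5.8] 3 x [44.1  1.1  1.9] | turn [-0.004 -0.039  0.013] 1 x [-0.004 -0.039  0.013] | T after turn [132.6   1.7   0.7]
```

```bash
python3 -m jog '[[0,44,1,0,0,0,0],[0,44,1,0,0,0,0],[0,44,1,0,0,-0.03,0.01],[0,0,0,0,0,0,0],[0,0,0,0,0,0,0]]'>/dev/null; python3 -m jog '[[0,0,0,0,0,0,0],[0,0,0,0,0,0,0]]'; python3 -c "
from tube import *
ah();plan(PA(100,100),RP)"
```

```text
time: 19.05
eef_pos: [0.6561, 0.0823, 0.1991]
ee_rot: [[0.61, 0.778, -0.15], [0.756, -0.628, -0.185], [-0.238, -0.0, -0.971]]
force: [0.4, 0.1, -0.2]
finger_gap: 0.0003
gripper_force: 0.0
a,h,across mm [102.2 199.1  -2.9]
shift [21.4 -2.8 96.8] 3 x [ 7.1 -0.9 32.3] | turn [-0.002 -0.01  -0.005] 1 x [-0.002 -0.01  -0.005] | T after turn [22.4 -2.9 96.6]
```

```bash
python3 -m jog '[[0,22,-2.8,0,0,-0.01,0],[0,0,0,40,0,0,0],[0,0,0,40,0,0,0],[0,0,0,17,0,0,0],[0,0,0,0,0,0,0]]'>/dev/null; python3 -m jog '[[0,0,0,0,0,0,0],[0,0,0,0,0,0,0]]'; python3 - <<'E'
from tube import *
ah()
R=r.sense()["ee_rot"]
P=[PA(100,100),PA(82,100),PA(60,117),PA(43,118)]
for a,b in zip(P,P[1:]): print((R.T@(b-a)*1e3).round(1))
E
```

```text
time: 19.75
eef_pos: [0.6539, 0.0848, 0.1007]
ee_rot: [[0.606, 0.781, -0.152], [0.757, -0.625, -0.192], [-0.245, 0.001, -0.97]]
force: [-0.3, 0.5, 0.3]
finger_gap: 0.0004
gripper_force: 0.0
a,h,across mm [102.9 100.7   0.4]
[-17.5   0.    4.4]
[-25.5   0.1 -11.1]
[-16.7   0.    3.2]
```

```bash
python3 -m jog '[[0,-9,0,2.2,0,0,0],[0,-11,0,2.2,0,0,0],[0,-7,0,-3,0,0,0],[0,-7,0,-3,0,0,0],[0,-6,0,-3,0,0,0]]'; python3 -m jog '[[0,-6,0,-2.5,0,0,0],[0,-6,0,1,0,0,0],[0,-6,0,1,0,0,0],[0,-5,0,1,0,0,0],[0,0,0,0,0,0,0]]'; python3 -m jog '[[0,0,0,0,0,0,0],[0,0,0,0,0,0,0]]'; cat > flap.py <<'E'
from tube import *
ah()
c=cam("scene"); i=c["img"].astype(int); v,u=np.nonzero(i[...,0]-i[...,2]>60); q=proj(c,W(110,0,8))[0]; k=(abs(u-q[0])<10)&(abs(v-q[1])<25)
print("orange",k.sum(),u[k].min(),u[k].max(),v[k].min(),v[k].max()) if k.sum() else print("no orange")
for th in(0,.6,1.57): print(th,proj(c,[W(110,0,-9),W(110+34*np.sin(th),0,-9+34*np.cos(th))]).round(1).tolist())
E
python3 flap.py
```

```text
time: 20.25
eef_pos: [0.6287, 0.0549, 0.1135]
ee_rot: [[0.606, 0.78, -0.156], [0.756, -0.625, -0.193], [-0.248, -0.001, -0.969]]
force: [0.1, 0.2, -0.5]
finger_gap: 0.0005
gripper_force: 0.0
time: 20.75
eef_pos: [0.6143, 0.0371, 0.1179]
ee_rot: [[0.606, 0.78, -0.158], [0.756, -0.626, -0.193], [-0.249, -0.002, -0.968]]
force: [-0.8, 0.9, -0.7]
finger_gap: 0.0007
gripper_force: 0.0
time: 20.95
eef_pos: [0.615, 0.0385, 0.1177]
ee_rot: [[0.605, 0.781, -0.157], [0.757, -0.625, -0.193], [-0.248, -0.002, -0.969]]
force: [-0.9, 0.3, 0.1]
finger_gap: 0.0004
gripper_force: 0.0
a,h,across mm [ 42.4 117.7   1.9]
orange 30 350 353 189 213
0 [[351.8, 194.9], [351.4, 188.9]]
0.6 [[351.8, 194.9], [352.0, 183.4]]
1.57 [[351.8, 194.9], [352.6, 183.5]]
```

```bash
python3 -m jog '[[0,15,0,0,0,0,0],[0,30,0,0,0,0,0],[0,20,0,-40,0,0,0],[0,0,0,-45,0,0,0],[0,0,0,-45,0,0,0]]'; python3 -m jog '[[0,0,0,0,0,0,0],[0,0,0,0,0,0,0]]'>/dev/null; python3 flap.py; python3 - <<'E'
from tube import *
c=cam("scene"); q=proj(c,W(70,0,0))[0].astype(int)
a=cv2.resize(c["img"][q[1]-40:q[1]+40,q[0]-30:q[0]+30],None,fx=7,fy=7,interpolation=cv2.INTER_CUBIC)
c=cam("top"); q=proj(c,W(70,0,0))[0].astype(int); b=cv2.resize(c["img"][q[1]-40:q[1]+40,q[0]-35:q[0]+35],None,fx=5,fy=7,interpolation=cv2.INTER_CUBIC)
cv2.imwrite("pics/c7.png",np.hstack([a,b])[:,:,::-1])
E
```

```text
time: 21.5
eef_pos: [0.6747, 0.1138, 0.2282]
ee_rot: [[0.603, 0.782, -0.158], [0.757, -0.624, -0.193], [-0.25, -0.003, -0.968]]
force: [0.8, -0.3, 0.3]
finger_gap: 0.0006
gripper_force: 0.0
a,h,across mm [137.8 228.5   1.2]
orange 31 350 353 189 213
0 [[351.8, 194.9], [351.4, 188.9]]
0.6 [[351.8, 194.9], [352.0, 183.4]]
1.57 [[351.8, 194.9], [352.6, 183.5]]
```

View pics/c7.png

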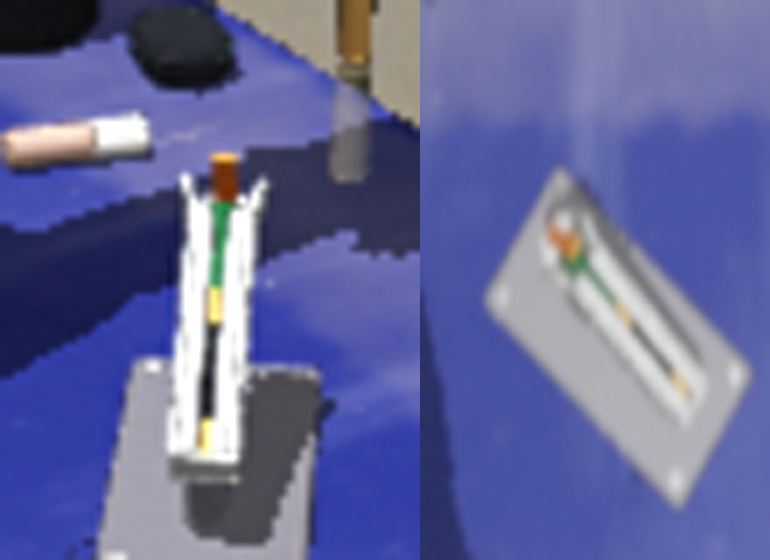

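Both cells are seated gold end down, with the black one at the stop and the green one against it. The flap is shut and the robot is clear.

```bash
python3 -c "
from rig import r
print(r.job_done())"
```

```text
the job is handed in; nothing more can be done
None
```

I handed the job in at about 21.5 s: the last pictures show the black cell at the stop with the green one against it, both gold end downhill, the orange flap shut and the arm clear; no verdict was returned.

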